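Turn the chef's knife round and lay it in the serving tray, handle at the open end

TASK

Pick up the chef's knife (the larger of the two knives on the cutting board) and lay it flat inside the wooden tray, turned end for end so that its handle is at the tray's open end and its blade points to the closed end; it should lie centred in the tray, straight along it. If your wrist cannot make the turn in one go, set the knife down and take a fresh grip; do not let it fall from a height. Leave the small paring knife and the green pepper where they are.

Things in the scene. Friction and masses are not known exactly. Their poses are not given: they have to be found in the camera images.
- knife_grip (a point): Chef's knife lying flat on a 20 mm thick board; sizes in mm: 300 long, 240 g: black handle 125 long with steel bolster, 26 wide, 20 high as it lies; blade 175 long, 42 deep, 3 thick, 8.5 above the surface. Point: centre of the handle's section, 10 up, 100 from the butt, 200 from the tip, near the balance, good to grip; mid-length is 50 along +x. x: to the tip (at first roughly world +y); z: up.
- tray_mid (a point): Fixed wooden tray, sizes in mm: 360 long, 150 wide; floor 10 thick; 10 mm thick rims rise 14 above the floor along both long sides and one end, the other end is open. Inside 350 x 130. Point: on the floor's upper face, middle of the 360 length and of the width. x: along the tray to the closed end (roughly the robot's right, world -y); the open end is at -x; z: up.
- paring_mid (a point): Paring knife, a smaller one of the same make beside the chef's knife on the board, not to be moved: 170 mm long, handle 90 long, 18 wide, 16 high, blade at most 20 deep. Point: at mid-length, 8 mm above the board. x: to its tip.
- pepper_mid (a point): Green bell pepper standing on the counter, about 80 mm wide, 84 high plus a stalk to 108, not to be moved. Point: its centre, 40 mm up. (A red pepper of the same size stands farther right, beyond the board.)

How it is judged:
On the way:
1. the chef's knife is picked up, clear of the board and the tray's rim (height (world z) of knife_grip above 0.05 m), for 0.2 s.
At the end, for the whole second after the job is handed in: The chef's knife lies flat, released and at rest on the tray's floor, handle towards the open end, its grip point 50 mm (+-25 mm) from the tray's middle towards the open end, within 25 mm of the centre line, its length within 0.2 rad of the tray's (x of knife_grip in the frame of tray_mid between -0.075 and -0.025 m and y of knife_grip in the frame of tray_mid between -0.025 and 0.025 m and z of knife_grip in the frame of tray_mid between 0.005 and 0.016 m and x of tray_mid in the frame of knife_grip above 0.015 m and angle between the x axis of knife_grip and the x axis of tray_mid, either way round below 0.2 rad and angle between knife_grip's own z axis and vertical below 0.12 rad and linear speed of knife below 0.02 m/s); the robot touches nothing.
It fails at once if the chef's knife is let fall from more than about 45 mm above the tray's floor or board (height (world z) of knife_grip above 0.075 m and contact force between knife and the fingers below 0.05 N).
It fails at once if the paring knife is moved by more than 30 mm (distance of paring_mid from where it was at the start of the episode above 0.03 m).
It fails at once if the green pepper is moved by more than 30 mm (distance of pepper_mid from where it was at the start of the episode above 0.03 m).
It also fails if it takes over 38 s, if anything falls off the work surface, if the arm or the gripper's body presses on something with over 40 N, if the wrist force passes 120 N, or if a joint passes its speed limit or range.

ROBOT

A 6-joint arm with a two-finger parallel gripper is mounted at the origin on the work surface. World frame = base frame: x ahead of the robot, y to its left, z up, the work surface at z = 0. Lengths are in m, angles in rad, forces in N, time in s.
With the tool pointing down it reaches from about 0.375 to 0.825 m from the base axis. Payload 5.5 kg.
Tool frame: the origin (TCP) lies at the very end of the fingers, on their centre line; the grasp point (between the pads) lies 19 mm behind it; z points along the fingers, y is the line along which they close (so a half turn about z gives the same grasp; the last joint's range is limited). The gripper opens to 85 mm and grips with 20 to 120 N. Pads are 22 mm wide; open, the fingers measure 114 mm over their backs; the gripper's body (76 mm by 85 mm) begins 54 mm behind the grasp point. The pads swing forward as they close: fully open they stand 13 mm farther back than shut.
Start: joints at [-1.16, 0.314, -0.047, 1.21, 0, 1.571], TCP at [0.24, -0.55, 0.231] pointing down, gripper open.
Joint ranges: [-2.67, 2.67], [-0.69, 1.73], [-1.03, 1.25], [-2.08, 2.16], [-1.42, 1.45], [-3.14, 3.14]. Speed limits (rad/s): [2.39, 2.39, 3.01, 3.14, 3.14, 3.14].

INTERFACE

Orientations are given as a unit quaternion [x, y, z, w].
In Python, from workcell import arm, cams, ticket gives the robot as it stands.
- The arm moves only by the tool arm_command, never from a script. Its argument "rows" is a list of rows, each a list of 3 entries, a list of its own where there are three numbers: the shift along the tool's x, y, z normalised to -1 to 1, where 1 is 0.1 m, then the turn, a rotation vector about the tool's x, y, z normalised to -1 to 1, where 1 is 0.08 rad, then the opening, from 0 (shut) to 1 (fully open). In form: [[[x, y, z], [rx, ry, rz], jaw], ...]. A call has 1 to 8 rows; each row shifts and turns the commanded pose from where the row before left it, along the tool's axes as they then stand; what a row does not reach is not made up. A row lasts 1/10 s, in which the tool goes at most 50 mm and 8.59 degrees, less where a joint would pass 70% of its speed; a pose out of reach is approached as far as the arm can. A call with a number of a shift or a turn outside -1 to 1 is refused whole. A call with a gripper value outside its range is refused whole. The fingers move at their own pace and stop on an object; the grip force is fixed at half the most. Time passes only in rows, so rows that do not move let the fingers close. It gives the time, the measured TCP pose, the force, the opening and the grip force at its end, in the units of the state.
- arm.get_state(): the state, without advancing time (a new reading comes with each control period).
- cams.read_camera(name): name is "scene" or "top"; returns the picture (420x560x3 uint8, red, green, blue); there is no depth.
- cams.camera_model(name): a dict with "intrinsics" (3x3 intrinsics, pixels), "R" (3x3) and "t" (3): a world point X has camera coordinates R X + t. Camera axes: x right, y down, z forward; pixel columns grow to the right and rows downward; lengths in m; the calibration is good to about 2 mm. A picture is of the moment at which its call begins. camera_model takes no time and is no camera call.
- ticket.sign_off(): hands the job in; it is judged then, once.
The state is a dict: "t": time; "joints": joint angles; "qvel": joint speeds; "effort": joint torques, N m; "position": TCP position; "ee_rot": TCP orientation; "wrist_force": force on the tool from outside, world axes, zero at the start; "moment": the same for the moment, N m; "grip_width": opening from 0.0 (shut) to 1.0 (fully open); "grip_force": force on a finger pad.
Only numpy, scipy, OpenCV 4.12 (cv2) and the standard library are available. Lean on these libraries where they do the work, as an engineer would, in place of code of your own. Each camera call takes 0.05 s, during which the arm holds its last target. There are 200 camera calls.

## Working session

There is one attempt and no reset: what is moved stays moved. The work goes in short steps, Python scripts to look and compute and a tool call to move; the robot and the scene stay as the last step left them, time stands still between calls to the robot, and variables do not carry over. Pictures are saved under pics/ and viewed, at most 10 in all, crops included, and the job is handed in when it is done.

Besides the shell and the picture viewer there is one more tool, called after "Call:" as name(argument=value, ...), one argument or row to a line, values as JSON. arm_command: Moves the arm, as the interface text tells. Scaled input: -1 to 1 covers 0.1 m each way for a shift and 0.08 rad each way for a turn. Its arguments: {"type":"object","properties":{"rows":{"type":"array","items":{"type":"array"}}},"required":["rows"]}

```bash
mkdir -p pics; python3 - <<'E'
from workcell import arm,cams
import cv2
for n in("scene","top"):
    cv2.imwrite(f"pics/{n}0.png",cams.read_camera(n)[:,:,::-1]); print(n,cams.camera_model(n))
print(arm.get_state())
E
```

```text
scene {'intrinsics': array([[468.33249406,   0.        , 282.86415679],
       [  0.        , 468.33249406, 208.20183101],
       [  0.        ,   0.        ,   1.        ]]), 'R': array([[-0.78498152,  0.61934295,  0.01477599],
       [ 0.4525849 ,  0.58958588, -0.66899581],
       [-0.42304955, -0.51846196, -0.74311929]]), 't': array([ 0.49896888, -0.20468511,  1.26573381])}
top {'intrinsics': array([[482.25935947,   0.        , 275.83507073],
       [  0.        , 482.25935947, 200.42365602],
       [  0.        ,   0.        ,   1.        ]]), 'R': array([[-0.04695643, -0.99887079, -0.00722739],
       [-0.97680495,  0.04743   , -0.2088121 ],
       [ 0.2089191 , -0.00274532, -0.97792907]]), 't': array([5.93700394e-04, 6.06826399e-01, 8.31979683e-01])}
{'t': 0.1, 'joints': array([-1.15998531e+00,  3.14177782e-01, -4.79725600e-02,  1.21018972e+00,
        1.19454264e-05,  1.57080576e+00]), 'qvel': array([ 0.00148442, -0.0025044 ,  0.00227775,  0.00142224,  0.00051502,
        0.00022126]), 'effort': array([ 1.80845727e-04, -5.40765989e+01,  3.40540981e+01,  1.11877322e-02,
        5.16014290e-05, -2.80173776e-05]), 'position': array([ 0.23941025, -0.54960575,  0.23051016]), 'ee_rot': array([ 9.78979027e-01,  2.03959477e-01, -1.51589823e-04, -7.56859572e-04]), 'wrist_force': array([ 0.14722325,  0.71773805, -0.36423592]), 'moment': array([-0.06174006,  0.0005545 , -0.01876792]), 'grip_force': 0.0, 'grip_width': 1.0033571353944943}
```

View pics/top0.png

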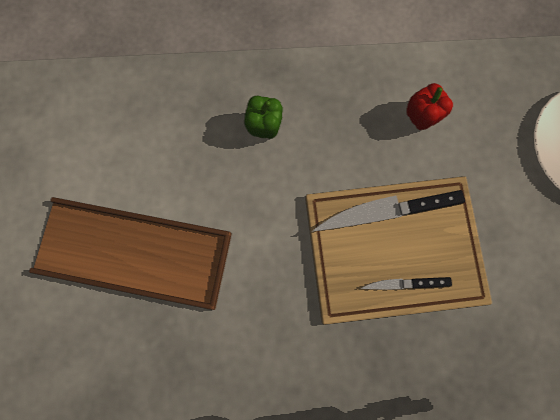

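View pics/scene0.png

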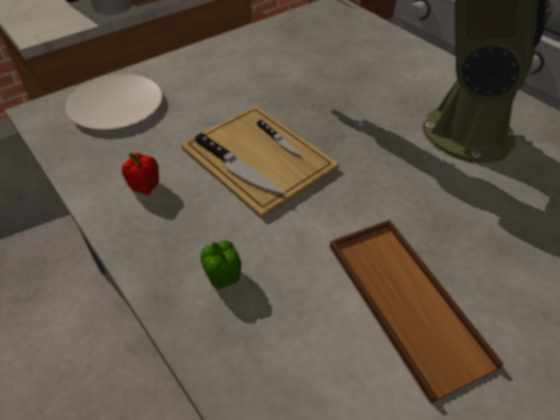

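The top view shows the tray with outer rim corners near (52,199), (230,233), (213,308), (35,272) and its closed end on the right. The chef's knife has its butt at (464,197), bolster at (400,209) and tip at (315,230). The scene view confirms this layout.

```bash
cat > h.py <<'E'
import numpy as np
from workcell import arm,cams
from scipy.spatial.transform import Rotation as Ro
def bp(n,u,v,z):
    m=cams.camera_model(n);C=-m["R"].T@m["t"]
    d=m["R"].T@np.linalg.inv(m["intrinsics"])@np.array([u,v,1.])
    return C+d*(z-C[2])/d[2]
def yaw(v): return np.arctan2(v[1],v[0])
def togo(goal,gyaw):
    s=arm.get_state();R=Ro.from_quat(s["ee_rot"]);x=R.as_matrix()[:,0]
    y=yaw(x)
    print("t",s["t"],"pos",s["position"],"yaw",y,"j",s["joints"].round(3),"z",R.as_matrix()[:,2].round(3))
    print("tool shift /0.1:",(R.inv().apply(np.array(goal)-s["position"])/0.1).round(3),"yaw to go about world z",gyaw-y,"rows",(gyaw-y)/.08)
E
python3 - <<'E'
from h import *
b=bp("top",463.5,197.5,.03);m=bp("top",404,209,.03);t=bp("top",314,231,.0285)
print("butt,bolster,tip",b,m,t,np.linalg.norm(b-t),yaw(m-b),yaw(t-b))
u=(m-b)/np.linalg.norm(m-b);g=b+.1*u;print("grip",g)
c=[bp("top",*p,.024) for p in[(52,199),(230,233),(213,308),(35,272)]]
print(np.array(c),[np.linalg.norm(c[i]-c[i-1]) for i in range(4)])
ctr=sum(c)/4;ux=(c[1]+c[2]-c[0]-c[3]);ux/=np.linalg.norm(ux);print("tray",ctr,yaw(ux),"goal",ctr-.05*ux)
print(bp("top",265,117,.06),bp("top",430,107,.06))
togo([g[0],g[1],.17],yaw(u))
E
python3 - <<'E'
import cv2
i=cv2.imread("pics/top0.png");cv2.imwrite("pics/c.png",cv2.resize(i[180:310,20:490],None,fx=1.7,fy=1.7,interpolation=cv2.INTER_CUBIC))
E
```

```text
butt,bolster,tip [ 0.60165505 -0.3899827   0.03      ] [ 0.58469907 -0.27335996  0.03      ] [ 0.55069026 -0.09834329  0.0285    ] 0.29606283464391636 1.7151763321652251 1.743802058602855
grip [ 0.58726715 -0.29102317  0.03      ]
[[0.63873871 0.40756529 0.024     ]
 [0.55520839 0.06227066 0.024     ]
 [0.41640553 0.0976207  0.024     ]
 [0.49862003 0.43268498 0.024     ]] [np.float64(0.1423525244451831), np.float64(0.35525440982322226), np.float64(0.14323358020809202), np.float64(0.3450033284091016)]
tray [0.52724317 0.25003541 0.024     ] -1.8097554657771142 goal [0.53907774 0.29861465 0.024     ]
[ 0.77323569 -0.015161    0.06      ] [ 0.77785986 -0.33619381  0.06      ]
t 0.1 pos [ 0.23941025 -0.54960575  0.23051016] yaw 0.4108015634551422 j [-1.16   0.314 -0.048  1.21   0.     1.571] z [-0.001  0.001 -1.   ]
tool shift /0.1: [ 4.222 -0.981  0.607] yaw to go about world z 1.3043747687100828 rows 16.304684608876034
```

View pics/c.png

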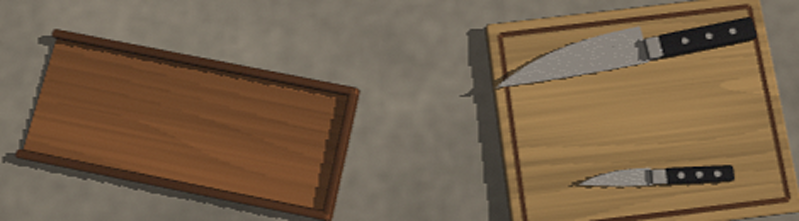

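Call:
arm_command(
  rows=[
    [[0.35,-0.08,0],[0,0,0],0.7],
    [[0.35,-0.08,0],[0,0,0],0.7],
    [[0.35,-0.08,0],[0,0,0],0.7],
    [[0.35,-0.08,0],[0,0,0],0.7],
    [[0.35,-0.08,0],[0,0,0],0.7],
    [[0.35,-0.08,0],[0,0,0],0.7],
    [[0.35,-0.08,0],[0,0,0],0.7],
    [[0.35,-0.08,0],[0,0,0],0.7],
  ],
)

```text
t: 0.9
position: [0.4716, -0.3784, 0.2309]
ee_rot: [0.979, 0.204, -0.0, -0.0]
wrist_force: [1.1, -0.6, -0.3]
grip_width: 0.702
grip_force: 0.0
```

Call:
arm_command(
  rows=[
    [[0.35,-0.08,0],[0,0,0],0.7],
    [[0.35,-0.08,0],[0,0,0],0.7],
    [[0.35,-0.08,0],[0,0,0],0.7],
    [[0.35,-0.08,0],[0,0,0],0.7],
    [[0,0,0],[0,0,-1],0.7],
    [[0,0,0],[0,0,-1],0.7],
    [[0,0,0],[0,0,-1],0.7],
    [[0,0,0],[0,0,-1],0.7],
  ],
)

```text
t: 1.7
position: [0.5861, -0.294, 0.2306]
ee_rot: [0.933, 0.359, -0.0, -0.0]
wrist_force: [0.1, 0.1, -0.4]
grip_width: 0.701
grip_force: 0.0
```

Call:
arm_command(
  rows=[
    [[0,0,0.1],[0,0,-1],0.7],
    [[0,0,0.1],[0,0,-1],0.7],
    [[0,0,0.1],[0,0,-1],0.7],
    [[0,0,0.1],[0,0,-1],0.7],
    [[0,0,0.1],[0,0,-1],0.7],
    [[0,0,0.1],[0,0,-1],0.7],
    [[0,0,0],[0,0,-1],0.7],
    [[0,0,0],[0,0,-1],0.7],
  ],
)

```text
t: 2.5
position: [0.5856, -0.294, 0.1701]
ee_rot: [0.773, 0.634, -0.0, -0.001]
wrist_force: [-0.6, -0.0, 0.7]
grip_width: 0.701
grip_force: 0.0
```

```bash
python3 - <<'E'
from h import *
togo([.587,-.291,.1],1.73)
E
```

```text
t 2.5 pos [ 0.58564992 -0.29399103  0.17012465] yaw 1.3741229343181733 j [-0.465  0.447  0.005  1.131  0.     1.302] z [-0.002  0.001 -1.   ]
tool shift /0.1: [0.032 0.009 0.701] yaw to go about world z 0.35587706568182664 rows 4.448463321022833
```

Call:
arm_command(
  rows=[
    [[0.03,0,0.15],[0,0,-1],0.7],
    [[0,0,0.15],[0,0,-1],0.7],
    [[0,0,0.15],[0,0,-1],0.7],
    [[0,0,0.15],[0,0,-1],0.7],
    [[0,0,0.15],[0,0,-0.4],0.7],
    [[0,0,0],[0,0,0],0.7],
  ],
)

```text
t: 3.1
position: [0.585, -0.2904, 0.0935]
ee_rot: [0.651, 0.759, -0.001, -0.002]
wrist_force: [-0.1, 1.0, 0.0]
grip_width: 0.7
grip_force: 0.0
```

```bash
python3 - <<'E'
from h import *
import cv2
togo([.587,-.291,.022],1.73)
a=cv2.resize(cams.read_camera("scene")[90:230,160:350],None,fx=2.2,fy=2.2)
b=cv2.resize(cams.read_camera("top")[170:310,300:490],None,fx=2,fy=2.2)
cv2.imwrite("pics/d.png",np.hstack([a,b])[:,:,::-1])
E
```

```text
t 3.1 pos [ 0.58497682 -0.29041568  0.09349288] yaw 1.7228124864555103 j [-0.461  0.496 -0.101  0.979 -0.     0.958] z [-0.004  0.002 -1.   ]
tool shift /0.1: [-0.011  0.022  0.715] yaw to go about world z 0.007187513544489654 rows 0.08984391930612068
```

View pics/d.png

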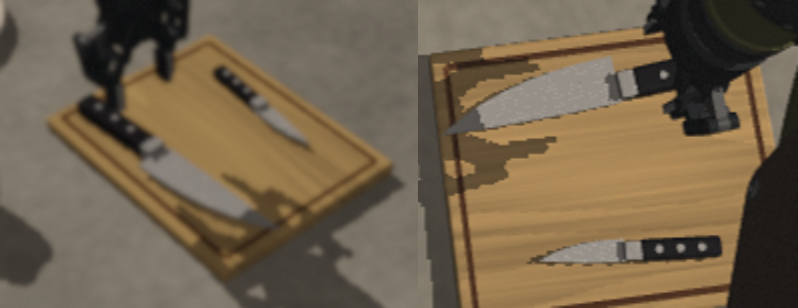

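```bash
python3 - <<'E'
from h import *
def pj(n,X):
    m=cams.camera_model(n);p=m["intrinsics"]@(m["R"]@np.array(X)+m["t"]);return p[:2]/p[2]
s=arm.get_state();R=Ro.from_quat(s["ee_rot"])
for nm,X in[("tcp",s["position"])]+[("f%d%d"%(k,h),s["position"]+R.apply([0,k*.035,-h/1000])) for k in(1,-1) for h in(5,40)]+[("grip",[.587,-.291,.03])]:
    a=pj("scene",X);b=pj("top",X);print(nm,((a-[160,90])*2.2).round(),((b-[300,170])*[2,2.2]+[418,0]).round())
# handle from scene view: butt, bolster end
for p in[(83,103),(160,152)]: print(bp("scene",p[0]/2.2+160,p[1]/2.2+90,.035))
E
```

```text
tcp [138.  96.] [664.  67.]
f15 [113. 107.] [656.  25.]
f140 [110.  80.] [667.  13.]
f-15 [162.  77.] [676. 108.]
f-140 [160.  50.] [689. 100.]
grip [143. 143.] [644.  82.]
[ 0.60672826 -0.38454371  0.035     ]
[ 0.58361831 -0.2618518   0.035     ]
```

Call:
arm_command(
  rows=[
    [[0,0.02,0.15],[0,0,0],0.7],
    [[0,0,0.15],[0,0,0],0.7],
    [[0,0,0.15],[0,0,0],0.7],
    [[0,0,0.12],[0,0,0],0.7],
    [[0,0,0.08],[0,0,0],0.7],
    [[0,0,0.05],[0,0,0],0.7],
    [[0,0,0],[0,0,0],0.7],
  ],
)

```text
t: 3.9
position: [0.5884, -0.2909, 0.0254]
ee_rot: [0.651, 0.759, -0.0, -0.001]
wrist_force: [0.2, 1.1, 0.1]
grip_width: 0.701
grip_force: 0.0
```

Call:
arm_command(
  rows=[
    [[0,0,0],[0,0,0],0],
    [[0,0,0],[0,0,0],0],
    [[0,0,0],[0,0,0],0],
    [[0,0,0],[0,0,0],0],
    [[0,0,0],[0,0,0],0],
    [[0,0,0],[0,0,0],0],
    [[0,0,0],[0,0,0],0],
  ],
)

```text
t: 4.6
position: [0.5896, -0.2915, 0.0273]
ee_rot: [0.651, 0.759, 0.0, 0.001]
wrist_force: [-0.2, -0.6, 5.8]
grip_width: 0.283
grip_force: 60.9
```

Call:
arm_command(
  rows=[
    [[0,0,-0.1],[0,0,0],0],
    [[0,0,-0.1],[0,0,0],0],
    [[0,0,-0.1],[0,0,0],0],
    [[0,0,0],[0,0,0],0],
    [[0,0,0],[0,0,0],0],
  ],
)

```text
t: 5.1
position: [0.5892, -0.2912, 0.0568]
ee_rot: [0.651, 0.759, 0.0, 0.0]
wrist_force: [0.2, -0.3, -2.8]
grip_width: 0.284
grip_force: 60.1
```

```bash
python3 - <<'E'
from h import *
import cv2
s=arm.get_state();print(s)
a=cv2.resize(cams.read_camera("scene")[90:230,160:350],None,fx=2.2,fy=2.2)
b=cv2.resize(cams.read_camera("top")[170:310,300:490],None,fx=2,fy=2.2)
cv2.imwrite("pics/e.png",np.hstack([a,b])[:,:,::-1])
E
```

```text
{'t': 5.1, 'joints': array([-4.59088911e-01,  5.29794500e-01, -1.37030581e-01,  9.03159023e-01,
       -9.49058074e-06,  9.59703303e-01]), 'qvel': array([ 0.00025058,  0.01142001, -0.0124409 , -0.00389795, -0.00063552,
        0.00258559]), 'effort': array([ 5.78665095e-04, -6.53425455e+01,  3.18605947e+01,  1.05653942e-02,
        1.34919086e-02,  1.49465500e-04]), 'position': array([ 0.58917031, -0.29123896,  0.05675776]), 'ee_rot': array([6.51375630e-01, 7.58755312e-01, 9.59970033e-05, 3.94630802e-04]), 'wrist_force': array([ 0.23239555, -0.27918794, -2.81357719]), 'moment': array([ 0.01910515,  0.01363494, -0.02795946]), 'grip_force': 60.08989334106445, 'grip_width': 0.28360864436520505}
```

View pics/e.png

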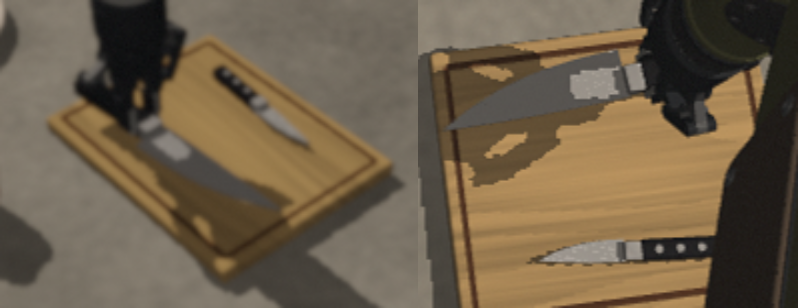

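Call:
arm_command(
  rows=[
    [[0,0,-0.15],[0,0,0],0],
    [[0,0,-0.2],[0,0,0],0],
    [[0,0,-0.2],[0,0,0],0],
    [[0,0,-0.2],[0,0,-0.5],0],
    [[0,0,-0.2],[0,0,-1],0],
    [[0,0,-0.15],[0,0,-1],0],
    [[0,0,0],[0,0,-1],0],
    [[0,0,0],[0,0,-1],0],
  ],
)

```text
t: 6.0
position: [0.5894, -0.2913, 0.1681]
ee_rot: [0.504, 0.864, 0.0, 0.001]
wrist_force: [0.2, 0.0, -2.6]
grip_width: 0.284
grip_force: 60.1
```

Call:
arm_command(
  rows=[
    [[0,0,0],[0,0,-1],0],
    [[0,0,0],[0,0,-1],0],
    [[0,0,0],[0,0,-1],0],
    [[0,0,0],[0,0,-1],0],
    [[0,0,0],[0,0,-1],0],
    [[0,0,0],[0,0,-1],0],
    [[0,0,0],[0,0,-1],0],
    [[0,0,0],[0,0,-1],0],
  ],
)

```text
t: 6.8
position: [0.5888, -0.291, 0.1671]
ee_rot: [0.206, 0.978, 0.0, 0.0]
wrist_force: [0.1, 0.3, -1.6]
grip_width: 0.286
grip_force: 60.0
```

Call:
arm_command(
  rows=[
    [[0,0,0],[0,0,-1],0],
    [[0,0,0],[0,0,-1],0],
    [[0,0,0],[0,0,-1],0],
    [[0,0,0],[0,0,-1],0],
    [[0,0,0],[0,0,-1],0],
    [[0,0,0],[0,0,-1],0],
    [[0,0,0],[0,0,-1],0],
    [[0,0,0],[0,0,-1],0],
  ],
)

```text
t: 7.6
position: [0.5889, -0.2911, 0.1671]
ee_rot: [-0.112, 0.994, -0.0, 0.0]
wrist_force: [0.3, -0.4, -2.0]
grip_width: 0.286
grip_force: 60.0
```

Call:
arm_command(
  rows=[
    [[0,0,0],[0,0,-1],0],
    [[0,0,0],[0,0,-1],0],
    [[0,0,0],[0,0,-1],0],
    [[0,0,0],[0,0,-1],0],
    [[0,0,0],[0,0,-1],0],
    [[0,0,0],[0,0,-1],0],
    [[0,0,0],[0,0,-1],0],
    [[0,0,0],[0,0,-1],0],
  ],
)

```text
t: 8.4
position: [0.5888, -0.2911, 0.1671]
ee_rot: [-0.419, 0.908, -0.0, 0.0]
wrist_force: [-0.0, -0.6, -1.6]
grip_width: 0.289
grip_force: 60.0
```

```bash
python3 - <<'E'
from h import *
togo([.539,.299,.16],4.473-2*np.pi)
E
```

```text
t 8.4 pos [ 0.58884912 -0.2910579   0.16708872] yaw -2.2770981476055847 j [-0.459  0.45   0.002  1.123  0.    -1.324] z [ 0. -0. -1.]
tool shift /0.1: [-4.165  4.209  0.071] yaw to go about world z 0.46691284042599834 rows 5.836410505324979
```

Call:
arm_command(
  rows=[
    [[0,0,0],[0,0,-1],0],
    [[0,0,0],[0,0,-1],0],
    [[0,0,0],[0,0,-1],0],
    [[0,0,0],[0,0,-1],0],
    [[0,0,0],[0,0,-1],0],
    [[0,0,0],[0,0,-0.6],0],
    [[0,0,0],[0,0,0],0],
  ],
)

```text
t: 9.1
position: [0.5889, -0.2911, 0.167]
ee_rot: [-0.609, 0.793, -0.0, 0.0]
wrist_force: [0.1, -0.1, -2.4]
grip_width: 0.283
grip_force: 60.0
```

```bash
python3 - <<'E'
from h import *
togo([.539,.299,.16],4.473-2*np.pi)
E
```

```text
t 9.1 pos [ 0.58889536 -0.29107397  0.16704277] yaw -1.832294466919672 j [-0.459  0.45   0.002  1.123  0.    -1.768] z [ 0. -0. -1.]
tool shift /0.1: [-5.571  2.008  0.07 ] yaw to go about world z 0.022109159740085538 rows 0.2763644967510692
```

Call:
arm_command(
  rows=[
    [[-0.15,0.05,0],[0,0,-0.25],0],
    [[-0.25,0.09,0],[0,0,0],0],
    [[-0.28,0.1,0],[0,0,0],0],
    [[-0.28,0.1,0],[0,0,0],0],
    [[-0.28,0.1,0],[0,0,0],0],
    [[-0.28,0.1,0],[0,0,0],0],
    [[-0.28,0.1,0],[0,0,0],0],
    [[-0.28,0.1,0],[0,0,0],0],
  ],
)

```text
t: 9.9
position: [0.5665, -0.0693, 0.1667]
ee_rot: [-0.617, 0.787, 0.0, 0.0]
wrist_force: [-0.2, 0.2, -1.9]
grip_width: 0.284
grip_force: 60.0
```

Call:
arm_command(
  rows=[
    [[-0.28,0.1,0],[0,0,0],0],
    [[-0.28,0.1,0],[0,0,0],0],
    [[-0.28,0.1,0],[0,0,0],0],
    [[-0.28,0.1,0],[0,0,0],0],
    [[-0.28,0.1,0],[0,0,0],0],
    [[-0.28,0.1,0],[0,0,0],0],
    [[-0.28,0.1,0],[0,0,0],0],
    [[-0.28,0.1,0],[0,0,0],0],
  ],
)

```text
t: 10.7
position: [0.5421, 0.1671, 0.1667]
ee_rot: [-0.617, 0.787, 0.0, 0.0]
wrist_force: [0.7, 0.7, -1.4]
grip_width: 0.285
grip_force: 60.0
```

Call:
arm_command(
  rows=[
    [[-0.28,0.1,0.1],[0,0,0],0],
    [[-0.28,0.1,0.1],[0,0,0],0],
    [[-0.28,0.1,0.1],[0,0,0],0],
    [[-0.15,0.05,0.1],[0,0,0],0],
    [[0,0,0.1],[0,0,0],0],
    [[0,0,0.1],[0,0,0],0],
    [[0,0,0],[0,0,0],0],
  ],
)

```text
t: 11.4
position: [0.5315, 0.2681, 0.1045]
ee_rot: [-0.616, 0.787, 0.0, -0.002]
wrist_force: [0.2, -0.8, -2.6]
grip_width: 0.286
grip_force: 60.0
```

```bash
python3 - <<'E'
from h import *
import cv2
togo([.539,.299,.017],4.473-2*np.pi)
a=cv2.resize(cams.read_camera("scene")[190:420,300:520],None,fx=1.8,fy=1.8)
b=cv2.resize(cams.read_camera("top")[150:380,10:230],None,fx=1.8,fy=1.8)
cv2.imwrite("pics/f.png",np.hstack([a,b])[:,:,::-1])
E
```

```text
t 11.4 pos [0.53151085 0.26809525 0.10452122] yaw -1.8134367206595134 j [ 0.467  0.385 -0.245  0.944 -0.    -0.861] z [-0.003 -0.002 -1.   ]
tool shift /0.1: [-0.32  -0.     0.874] yaw to go about world z 0.003251413479927079 rows 0.040642668499088486
```

View pics/f.png

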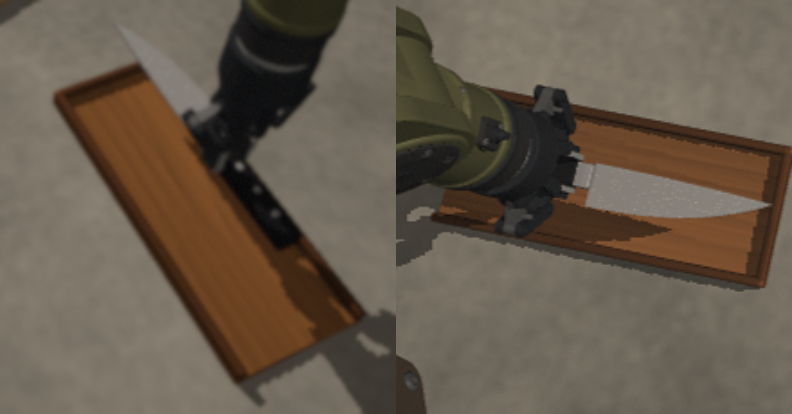

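Call:
arm_command(
  rows=[
    [[-0.16,0,0.1],[0,0,0],0],
    [[-0.16,0,0.15],[0,0,0],0],
    [[0,0,0.15],[0,0,0],0],
    [[0,0,0.15],[0,0,0],0],
    [[0,0,0.1],[0,0,0],0],
    [[0,0,0],[0,0,0],0],
    [[0,0,0],[0,0,0],0],
  ],
)

```text
t: 12.2
position: [0.5407, 0.3009, 0.0415]
ee_rot: [-0.617, 0.787, 0.0, 0.0]
wrist_force: [-0.2, 0.0, -2.3]
grip_width: 0.28
grip_force: 60.0
```

```bash
python3 - <<'E'
from h import *
import cv2
togo([.539,.299,.017],4.473-2*np.pi)
a=cv2.resize(cams.read_camera("scene")[190:420,300:520],None,fx=1.8,fy=1.8)
b=cv2.resize(cams.read_camera("top")[150:380,20:240],None,fx=1.8,fy=1.8)
cv2.imwrite("pics/g.png",np.hstack([a,b])[:,:,::-1])
c=[bp("scene",*p,.024) for p in[(499,365),(435,400),(331,241),(389,222)]]
print(np.array(c).round(3),sum(c)/4)
E
```

```text
t 12.2 pos [0.54067787 0.30089619 0.04149443] yaw -1.8126447582738845 j [ 0.508  0.482 -0.256  0.833  0.    -0.821] z [ 0.  0. -1.]
tool shift /0.1: [0.022 0.012 0.245] yaw to go about world z 0.0024594510942981263 rows 0.030743138678726578
[[0.51  0.44  0.024]
 [0.644 0.41  0.024]
 [0.557 0.063 0.024]
 [0.422 0.101 0.024]] [0.53341894 0.25337333 0.024     ]
```

View pics/g.png

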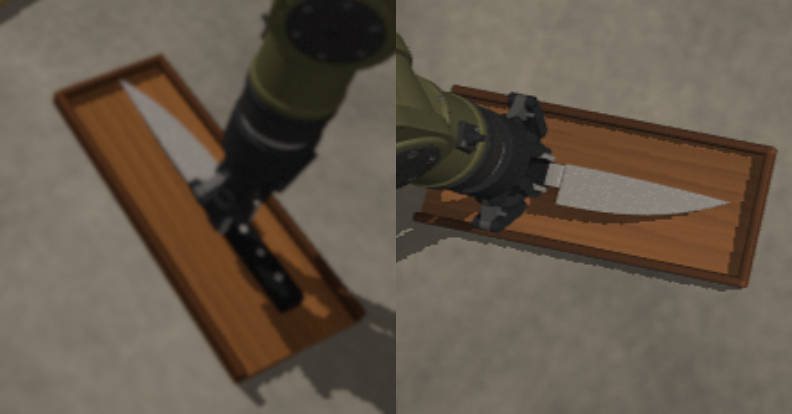

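Call:
arm_command(
  rows=[
    [[0,0,0.08],[0,0,0],0],
    [[0,0,0.06],[0,0,0],0],
    [[0,0,0.05],[0,0,0],0],
    [[0,0,0.03],[0,0,0],0],
    [[0,0,0.02],[0,0,0],0],
    [[0,0,0],[0,0,0],0],
    [[0,0,0],[0,0,0],0],
  ],
)

```text
t: 13.0
position: [0.5405, 0.3008, 0.0174]
ee_rot: [-0.617, 0.787, -0.0, 0.0]
wrist_force: [-0.6, 0.2, -1.8]
grip_width: 0.279
grip_force: 60.2
```

Call:
arm_command(
  rows=[
    [[0,0,0.01],[0,0,0],0],
    [[0,0,0.01],[0,0,0],0],
    [[0,0,0],[0,0,0],0],
    [[0,0,0],[0,0,0],0],
  ],
)

```text
t: 13.4
position: [0.5405, 0.3008, 0.0173]
ee_rot: [-0.617, 0.787, -0.0, 0.0]
wrist_force: [-5.7, -3.4, 14.4]
grip_width: 0.285
grip_force: 62.1
```

Contact with the tray floor. Now I'll open the fingers partway, then rise.

Call:
arm_command(
  rows=[
    [[0,0,-0.02],[0,0,0],0.4],
    [[0,0,0],[0,0,0],0.5],
    [[0,0,0],[0,0,0],0.6],
    [[0,0,0],[0,0,0],0.65],
    [[0,0,0],[0,0,0],0.65],
    [[0,0,0],[0,0,0],0.65],
  ],
)

```text
t: 14.0
position: [0.5403, 0.3008, 0.0171]
ee_rot: [-0.617, 0.787, 0.0, -0.0]
wrist_force: [-0.2, -0.9, -0.6]
grip_width: 0.652
grip_force: 0.0
```

Call:
arm_command(
  rows=[
    [[0,0,-0.1],[0,0,0],0.65],
    [[0,0,-0.2],[0,0,0],0.65],
    [[0,0,-0.3],[0,0,0],0.65],
    [[0,0,-0.3],[0,0,0],0.65],
    [[0,0,-0.3],[0,0,0],0.65],
    [[-0.2,0,-0.2],[0,0,0],0.65],
    [[-0.2,0,0],[0,0,0],0.65],
    [[0,0,0],[0,0,0],0.65],
  ],
)

```text
t: 14.8
position: [0.5511, 0.342, 0.1592]
ee_rot: [-0.617, 0.787, 0.0, 0.002]
wrist_force: [-0.2, -0.1, -0.3]
grip_width: 0.651
grip_force: 0.0
```

```bash
python3 - <<'E'
from h import *
import cv2
a=cv2.resize(cams.read_camera("scene")[190:420,300:520],None,fx=1.8,fy=1.8)
b=cv2.resize(cams.read_camera("top")[150:380,20:240],None,fx=1.8,fy=1.8)
cv2.imwrite("pics/k.png",np.hstack([a,b])[:,:,::-1])
E
```

```text
(no output)
```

View pics/k.png

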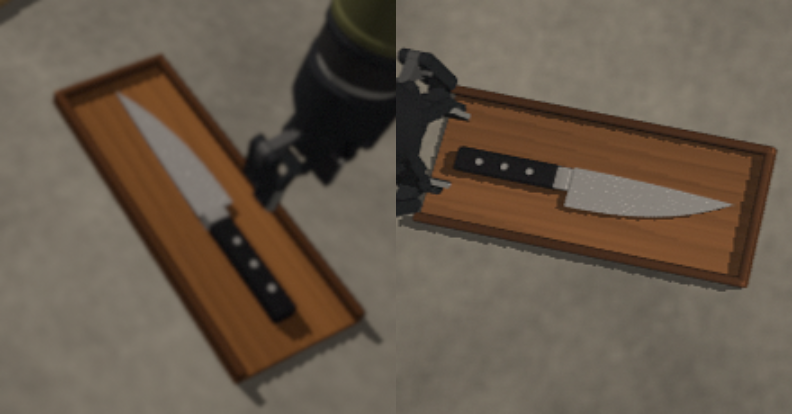

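The picture shows the knife lying flat in the tray, with its butt at about (54,239) and tip at about (206,264) in full-image pixels. It is central and parallel to the rims, and the gripper is clear of it.

```bash
python3 - <<'E'
from h import *
b=bp("top",54.4,238.9,.02);m=bp("top",117.8,248.9,.02);t=bp("top",206,264,.0185)
u=(t-b)/np.linalg.norm(t-b);g=b+.1*u;c=np.array([.530,.2517,.02]);x=np.array([np.cos(-1.81),np.sin(-1.81),0]);y=np.array([-x[1],x[0],0])
d=g-c;print(d@x,d@y,yaw(u),yaw(m-b))
from workcell import ticket
if -.07<d@x<-.03 and abs(d@y)<.02: print(ticket.sign_off())
E
```

```text
-0.052228212425479245 -0.002653638813267887 -1.780293549495467 -1.773141555442432
the job is handed in; nothing more can be done
None
```

The job is handed in: the chef's knife lies flat in the tray with its handle at the open end, its grip point measured about 52 mm from the middle and 3 mm off the centre line, at about 15 s of the 38 s allowed; the sign-off gave no verdict.

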